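# Free the sharpening stone caught in its tray

### The arm

A 7-joint arm with a two-finger parallel gripper is mounted at the origin on a cart in front of the work surface, level with it; the furniture and walls round the work are solid. World frame = base frame: x ahead of the robot, y to its left, z up, the work surface at z = 0. Lengths are in m, angles in rad, forces in N, time in s.
With the tool pointing down it reaches from about 0.35 to 0.9 m from the base axis. Payload 19.9 kg.
Tool frame: the origin (TCP) lies at the very end of the fingers, on their centre line; the grasp point (between the pads) lies 19 mm behind it; z points along the fingers, y is the line along which they close (so a half turn about z gives the same grasp; the last joint's range is limited). The gripper opens to 85 mm and grips with 20 to 120 N. Pads are 22 mm wide; open, the fingers measure 114 mm over their backs; the gripper's body (76 mm by 85 mm) begins 54 mm behind the grasp point. The pads swing forward as they close: fully open they stand 13 mm farther back than shut.
Start: joints at [-1.312, 0.417, -0.01, 1.614, 0.005, 1.111, -0.053], TCP at [0.185, 0.597, 0.231] pointing down, gripper open.
Joint ranges: [-2.81, 2.81], [-0.39, 2.02], [-1.27, 1.25], [0.06, 2.57], [-1.19, 4.33], [0.19, 2], [-2.82, 2.82]. Speed limits (rad/s): [1.89, 1.89, 2.39, 2.39, 3.01, 3.01, 3.01].

### API

Orientations are given as a unit quaternion [x, y, z, w].
In Python, from bench import manip gives the robot as it stands. The module is installed in compiled form; this text tells all that it offers.
- The arm moves only by the tool jog_arm, never from a script. Its argument "moves" is a list of rows, each a list of 7 numbers: the closure, from 0 (fully open) to 1 (shut), then the shift along the tool's x, y, z in m, then the turn, a rotation vector about the tool's x, y, z in rad. In form: [[fingers, dx, dy, dz, ax, ay, az], ...]. A call has 1 to 20 rows; each row shifts and turns the commanded pose from where the row before left it, along the tool's axes as they then stand; what a row does not reach is not made up. A row lasts 1/12 s, in which the tool goes at most 41.7 mm and 7.16 degrees, less where a joint would pass 70% of its speed; a pose out of reach is approached as far as the arm can. A call is refused whole if a number of a shift passes 0.0417 or a number of a turn 0.125, either way. A call with a gripper value outside its range is refused whole. The fingers move at their own pace and stop on an object; "squeeze" is the grip in N (left out, the last holds). Time passes only in rows, so rows that do not move let the fingers close. It gives the time, the measured TCP pose, the force, the opening and the grip force at its end, in the units of the state.
- manip.get_obs(): the state, without advancing time (a new reading comes with each control period).
- manip.get_image(name): name is "side" or "top" or "wrist"; returns (picture, depth): 420x560x3 uint8, blue, green, red; 420x560 float32, m along the optical axis (not along the pixel's ray), 0 where there is no reading.
- manip.camera_model(name): a dict with "K" (3x3 intrinsics, pixels), "R" (3x3) and "t" (3): a world point X has camera coordinates R X + t. Camera axes: x right, y down, z forward; pixel columns grow to the right and rows downward; lengths in m; the calibration is good to about 2 mm. A picture is of the moment at which its call begins: read the wrist's pose just before it. camera_model takes no time and is no camera call; for the wrist camera it gives the pose at the moment of the call.
- manip.hand_in(): hands the job in; it is judged then, once.
The state is a dict: "clock": time; "joint_pos": joint angles; "joint_velocities": joint speeds; "joint_efforts": joint torques, N m; "tool_pos": TCP position; "tool_rot": TCP orientation; "wrist_force": force on the tool from outside, world axes, zero at the start; "ft_torque": the same for the moment, N m; "finger_gap": finger opening in m; "finger_force": force on a finger pad.
Only numpy, scipy, OpenCV 4.12 (cv2) and the standard library are available. Lean on these libraries where they do the work, as an engineer would, in place of code of your own. Each camera call takes 0.05 s, during which the arm holds its last target. There are 200 camera calls.

### The job

The sharpening stone lies skewed in the grey steel tray, with its corners caught under the folded-in lips. Turn it straight in the tray, in line with the tray's long sides, then lift it out and lay it flat on the middle of the black rubber mat, lengthwise with the mat, ready for the chisel. Leave the sanding block where it is.

Things in the scene. Friction and masses are not known exactly. Their poses are not given: they have to be found in the camera images.
- stone_centre (a point): Centre of the sharpening stone: a two-layer block (pale over grey), 50 wide (its x) x 160 long (y) x 25 mm high (z up), 0.4 to 0.75 kg. It starts flat on the tray's floor, turned 34 to 41 degrees anticlockwise from above off the tray's length, two opposite corners under the lips; it can be turned about its centre in place. Straight, it clears the lips by about 30 mm a side.
- tray: Grey steel tray, screwed down. Origin: centre of its underside; y along its length, z up. Outside 158 (x) x 206 (y) x 36 mm high, plus a flat screw ear at each end; inside 152 x 200; sheet 3 mm, so the inner floor is 3 mm up. The tops of the long sides are folded in as 3 mm lips (underside 33 mm up), leaving a mouth 116 mm wide in x, 200 mm long; no lips at the ends.
- mat: Black ribbed rubber mat, 120 (x) x 210 (y, its length) x 6 mm thick, fixed flat on the bench. Origin at the centre of its underside, so its top is 6 mm above its origin. It lies on the other side of the bench from the tray, left or right.
- sanding_block_centre (a point): Centre of the brown sanding block (64 x 112 x 30 mm) lying on the bench at the right: a bystander of similar shape, not to be moved.

How it is judged:
On the way:
1. the stone is turned in line with the tray's length (within 10 degrees) while still down in the tray (angle between the y axis of stone_centre and the y axis of tray, either way round below 0.175 rad and z of stone_centre in the frame of tray below 0.026 m and horizontal distance between stone_centre and tray below 0.05 m), for 0.2 s.
At the end, for the whole second after the job is handed in: The stone rests flat on the mat, same face up, its centre within 30 mm of the mat's centre and its length within 15 degrees of the mat's, released and at rest; the sanding block is within 30 mm of where it was (horizontal distance between stone_centre and mat below 0.03 m and angle between the y axis of stone_centre and the y axis of mat, either way round below 0.26 rad and z of stone_centre in the frame of mat between 0.015 and 0.022 m and angle between stone_centre's own z axis and vertical below 0.1 rad and linear speed of stone below 0.02 m/s and distance of sanding_block_centre from where it was at the start of the episode below 0.03 m); the robot touches nothing.
It fails at once if the sanding block is moved by more than 30 mm (distance of sanding_block_centre from where it was at the start of the episode above 0.03 m).
It also fails if it takes over 38 s, if anything falls off the work surface, if the arm or the gripper's body presses on something with over 40 N, if the wrist force passes 120 N, or if a joint passes its speed limit or range.

## Working session

There is one attempt and no reset: what is moved stays moved. The work goes in short steps, Python scripts to look and compute and a tool call to move; the robot and the scene stay as the last step left them, time stands still between calls to the robot, and variables do not carry over. Pictures are saved under pics/ and viewed, at most 10 in all, crops included, and the job is handed in when it is done.

Besides the shell and the picture viewer there is one more tool, called after "Emit:" as a command line: name --pt "numbers of a row" for each row, then --argument value for the rest. jog_arm: Moves the arm, as the interface text tells. Its arguments: {"type":"object","properties":{"moves":{"type":"array","items":{"type":"array","items":{"type":"number"}}},"squeeze":{"type":"number"}},"required":["moves"]}

```bash
mkdir -p pics; python3 - <<'E'
from bench import manip
import cv2,numpy as np
o=manip.get_obs();print(o)
for n in("top","side"):
    im,d=manip.get_image(n);cv2.imwrite(f"pics/{n}0.png",im);np.save(f"pics/{n}0d.npy",d)
    c=manip.camera_model(n);print(n,c)
E
```

```text
{'clock': 0.0, 'joint_pos': array([-1.31250024,  0.41795667, -0.01027338,  1.61417192,  0.00466582,
        1.11066164, -0.05301322]), 'joint_velocities': array([ 0.00124882,  0.00049341,  0.00100928,  0.00019025, -0.00224174,
        0.0003568 ,  0.00076206]), 'joint_efforts': array([-7.19818690e-04, -8.64440060e+01,  6.78168163e-01, -4.34927952e+01,
        1.89814257e-02,  7.23326550e-03, -1.67838641e-05]), 'tool_pos': array([0.18449689, 0.59679769, 0.23067213]), 'tool_rot': array([ 1.49360661e-01,  9.88782609e-01, -5.84488513e-04, -5.26688588e-05]), 'wrist_force': array([ 0.05331613, -0.72178653,  0.67199133]), 'ft_torque': array([ 0.01756504,  0.03279536, -0.03178992]), 'finger_force': 0.0, 'finger_gap': 0.085262208112151}
top {'K': array([[541.07286455,   0.        , 280.40424998],
       [  0.        , 541.07286455, 214.77944415],
       [  0.        ,   0.        ,   1.        ]]), 'R': array([[ 0.02386739, -0.99970594,  0.00428708],
       [-0.99513303, -0.02416788, -0.095531  ],
       [ 0.09560652, -0.00198614, -0.99541722]]), 't': array([-0.12104794,  0.50084423,  1.41206993])}
side {'K': array([[399.84927928,   0.        , 280.44037267],
       [  0.        , 399.84927928, 210.32678846],
       [  0.        ,   0.        ,   1.        ]]), 'R': array([[ 0.91272747, -0.40855084, -0.00384385],
       [-0.24352901, -0.53645632, -0.80802737],
       [ 0.3280582 ,  0.73844487, -0.58913241]]), 't': array([-0.48782723,  0.08970203,  0.80159568])}
```

View pics/top0.png

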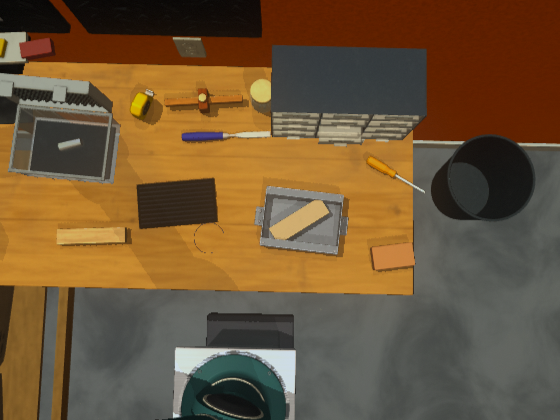

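View pics/side0.png

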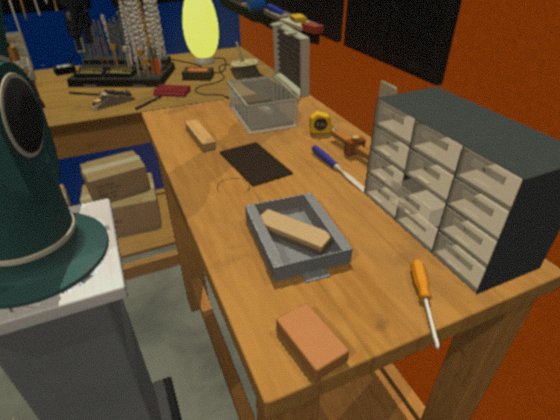

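The top view shows the tray at about px (260–346, 188–253), with the skewed stone from (270,238) to (330,203). The mat is at (137–217, 179–228) and the sanding block at (372–414, 243–270). In the side view the stone lies flat in the tray.

```bash
cat > h.py <<'E'
import numpy as np,cv2
from bench import manip
from scipy.spatial.transform import Rotation as Ro
def ray(c,px,z):
    px=np.atleast_2d(px).astype(float);K,R,t=c["K"],c["R"],c["t"]
    d=np.c_[(px-K[:2,2])/K[0,0],np.ones(len(px))]@R; C=-R.T@t
    return C+d*((z-C[2])/d[:,2])[:,None]
def proj(c,X):
    p=(c["R"]@np.atleast_2d(X).T).T+c["t"];p=p@c["K"].T;return p[:,:2]/p[:,2:]
def rect(P):
    (c,(w,h),a)=cv2.minAreaRect((P[:,:2]*1000).astype(np.float32))
    if w<h:a+=90
    return np.r_[c]/1000,max(w,h),min(w,h),(a+90)%180-90   # long axis angle deg from world x
def big(m,box):
    mm=np.zeros_like(m);x0,y0,x1,y1=box;mm[y0:y1,x0:x1]=m[y0:y1,x0:x1]
    cs=cv2.findContours(mm,cv2.RETR_EXTERNAL,cv2.CHAIN_APPROX_NONE)[0]
    return max(cs,key=cv2.contourArea)[:,0]
E
python3 - <<'E'
from h import *
im=cv2.imread("pics/top0.png");c=manip.camera_model("top");hsv=cv2.cvtColor(im,cv2.COLOR_BGR2HSV)
d=np.load("pics/top0d.npy")
def show(n,k,z):
    P=ray(c,k,z);print(n,*rect(P))
sat=(hsv[...,1]>70).astype(np.uint8)*255
show("stone",big(sat,(266,196,338,243)),.028)
grey=((hsv[...,1]<60)&(hsv[...,2]>40)).astype(np.uint8)*255
show("tray",big(grey,(250,180,355,260)),.036)
dark=(hsv[...,2]<75).astype(np.uint8)*255
show("mat",big(dark,(125,172,228,236)),.006)
m=((hsv[...,0]<12)&(hsv[...,1]>110)&(hsv[...,2]>150)).astype(np.uint8)*255
show("block",big(m,(362,238,416,275)),.030)
# depth heights
def h(u,v):
    z=d[v,u];p=c["R"].T@(np.r_[(u-c["K"][0,2])/c["K"][0,0]*z,(v-c["K"][1,2])/c["K"][0,0]*z,z]-c["t"]);return p
for q in[(300,220),(175,205),(390,255),(280,210)]:print(q,h(*q))
cv2.imwrite("pics/crop1.png",cv2.resize(im[165:275,120:430],None,fx=2.5,fy=2.5,interpolation=cv2.INTER_CUBIC))
E
```

```text
stone [ 0.49043558 -0.15780701] 161.31459045410156 51.714759826660156 -56.76921463012695
tray [ 0.49113702 -0.16349164] 242.7928009033203 158.53533935546875 84.67442321777344
mat [0.5304339  0.17109277] 209.5950469970703 118.94294738769531 -83.72418069839478Traceback (most recent call last):
  File "<stdin>", line 13, in <module>
  File "h.py", line 17, in big
    return max(cs,key=cv2.contourArea)[:,0]
           ~~~^^^^^^^^^^^^^^^^^^^^^^^^
ValueError: max() iterable argument is empty
```

Stone, tray and mat sizes all match what was given. The stone is 38.6° anticlockwise off the tray. I'll move over the tray now.

Emit:
jog_arm --pt "0 -0.0215 -0.0263 0 0 0 0" --pt "0 -0.0215 -0.0263 0 0 0 0" --pt "0 -0.0215 -0.0263 0 0 0 0" --pt "0 -0.0215 -0.0263 0 0 0 0" --pt "0 -0.0215 -0.0263 0 0 0 0" --pt "0 -0.0215 -0.0263 0 0 0 0" --pt "0 -0.0215 -0.0263 0 0 0 0" --pt "0 -0.0215 -0.0263 0 0 0 0" --pt "0 -0.0215 -0.0263 0 0 0 0" --pt "0 -0.0215 -0.0263 0 0 0 0" --pt "0 -0.0215 -0.0263 0 0 0 0" --pt "0 -0.0215 -0.0263 0 0 0 0" --pt "0 -0.0215 -0.0263 0 0 0 0" --pt "0 -0.0215 -0.0263 0 0 0 0" --pt "0 -0.0215 -0.0263 0 0 0 0" --pt "0 -0.0215 -0.0263 0 0 0 0" --pt "0 -0.0215 -0.0263 0 0 0 0" --pt "0 -0.0215 -0.0263 0 0 0 0" --pt "0 -0.0215 -0.0263 0 0 0 0" --pt "0 -0.0215 -0.0263 0 0 0 0"

```text
clock: 1.77
tool_pos: [0.4402, -0.0341, 0.2314]
tool_rot: [0.149, 0.989, 0.0, 0.0]
wrist_force: [0.5, -0.6, 0.5]
finger_gap: 0.0853
finger_force: 0.0
```

Emit:
jog_arm --pt "0 -0.0215 -0.0263 0 0 0 0" --pt "0 -0.0215 -0.0263 0 0 0 0" --pt "0 -0.0215 -0.0263 0 0 0 0" --pt "0 -0.0215 -0.0263 0 0 0 0" --pt "0 0 0 0 0 0 0.1" --pt "0 0 0 0 0 0 0.1" --pt "0 0 0 0 0 0 0.1" --pt "0 0 0 0 0 0 0.1" --pt "0 0 0 0 0 0 0.1" --pt "0 0 0 0 0 0 0.1" --pt "0 0 0 0 0 0 0.09" --pt "0.15 0 0 0 0 0 0" --pt "0.15 0 0 0 0 0 0" --pt "0.15 0 0 0 0 0 0"

```text
clock: 2.93
tool_pos: [0.4911, -0.1583, 0.2312]
tool_rot: [0.473, 0.881, -0.0, -0.0]
wrist_force: [0.2, -0.4, 0.4]
finger_gap: 0.0729
finger_force: 0.0
```

```bash
python3 - <<'E'
from h import *
o=manip.get_obs();c=manip.camera_model("wrist");im,d=manip.get_image("wrist");cv2.imwrite("pics/w1.png",im);np.savez("pics/w1.npz",d=d,**c)
print(o["clock"],o["tool_pos"],Ro.from_quat(o["tool_rot"]).as_matrix(),o["finger_gap"],o["joint_pos"],o["wrist_force"])
for X in([.4904,-.1578,.028],[.4911,-.1635,.036]):print(proj(c,X))
E
```

```text
2.9333 [ 0.49108889 -0.1582664   0.23124384] [[-5.51613662e-01  8.34099718e-01 -1.66397190e-04]
 [ 8.34099734e-01  5.51613660e-01 -6.68859152e-05]
 [ 3.59974399e-05 -1.75687036e-04 -9.99999984e-01]] 0.0728638623361439 [-0.40739507  0.2837745   0.78494364  1.90258532 -0.23037553  1.04734789
  1.0581773 ] [ 0.16122565 -0.35353846  0.42954822]
[[277.24538767 186.6593819 ]]
[[274.95805294 192.67125517]]
```

View pics/w1.png

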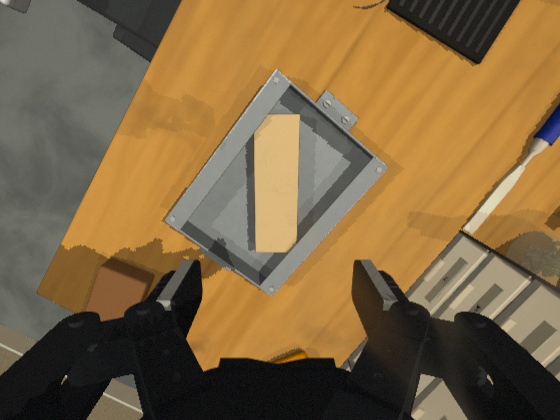

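The wrist view shows the stone at px (255–300, 114–252), almost upright and lined up with the fingers. The tray corners are at (278,70), (386,167), (270,293) and (166,218).

```bash
python3 - <<'E'
from h import *
im=cv2.imread("pics/w1.png");c=np.load("pics/w1.npz");hsv=cv2.cvtColor(im,cv2.COLOR_BGR2HSV)
sat=((hsv[...,1]>60)&(hsv[...,2]>150)).astype(np.uint8)*255
k=big(sat,(235,100,320,262));P=ray(c,k,.028);print("stone",*rect(P),k.min(0),k.max(0))
T=ray(c,[(278,70),(386,167),(270,293),(166,218)],.036);print(T[:,:2],T.mean(0))
for i in range(4):
    v=T[(i+1)%4]-T[i];print(np.linalg.norm(v),np.degrees(np.arctan2(v[1],v[0])))
E
```

```text
stone [ 0.48959323 -0.15938049] 159.26695251464844 49.28152084350586 -56.939598083496094 [254 114] [299 252]
[[ 0.42461763 -0.0569581 ]
 [ 0.57616622 -0.07303524]
 [ 0.55550462 -0.2724501 ]
 [ 0.40358592 -0.25679919]] [ 0.4899686  -0.16481066  0.036     ]
0.1523989856933264 -6.055612301911433
0.20048239193091402 -95.91537374705567
0.15272276758974612 174.1180466372351
0.20094475113681629 83.99218287694403
```

Emit:
jog_arm --pt "0.15 0 -0.001 0.02 0 0 0" --pt "0.15 0 0 0.025 0 0 0" --pt "0.15 0 0 0.025 0 0 0" --pt "0.15 0 0 0.025 0 0 0" --pt "0.15 0 0 0.025 0 0 0" --pt "0.15 0 0 0.025 0 0 0" --pt "0.15 0 0 0.02 0 0 0" --pt "0.15 0 0 0.015 0 0 0" --pt "0.15 0 0 0.015 0 0 0" --pt "0.15 0 0 0.01 0 0 0" --pt "0.15 0 0 0.01 0 0 0" --pt "0.15 0 0 0.005 0 0 0" --pt "0.15 0 0 0 0 0 0"

```text
clock: 4.07
tool_pos: [0.49, -0.1589, 0.0107]
tool_rot: [0.475, 0.88, -0.0, -0.0]
wrist_force: [0.4, 0.4, -0.4]
finger_gap: 0.0726
finger_force: 0.0
```

Emit:
jog_arm --pt "0.15 0 0 0.004 0 0 0" --pt "0.4 0 0 0 0 0 0" --pt "0.7 0 0 0 0 0 0" --pt "1 0 0 0 0 0 0" --pt "1 0 0 0 0 0 0" --pt "1 0 0 0 0 0 0" --pt "1 0 0 0 0 0 0" --pt "1 0 0 0 0 0 0" --squeeze 60

```text
clock: 4.73
tool_pos: [0.4905, -0.1589, 0.0079]
tool_rot: [0.475, 0.88, 0.0, 0.0]
wrist_force: [-2.0, 0.8, 5.6]
finger_gap: 0.0486
finger_force: 62.5
```

Emit:
jog_arm --pt "1 0 0 -0.001 0 0 0" --pt "1 0 0 0 0 0 0.06" --pt "1 0 0 0 0 0 0.06" --pt "1 0 0 0 0 0 0.06" --pt "1 0 0 0 0 0 0.06" --pt "1 0 0 0 0 0 0.06" --pt "1 0 0 0 0 0 0.06" --pt "1 0 0 0 0 0 0.06" --pt "1 0 0 0 0 0 0.06" --pt "1 0 0 0 0 0 0.06" --pt "1 0 0 0 0 0 0.06" --pt "1 0 0 0 0 0 0.06" --pt "1 0 0 0 0 0 0.017" --pt "1 0 0 0 0 0 0" --pt "1 0 0 0 0 0 0" --pt "1 0 0 0 0 0 0" --pt "1 0 0 0 0 0 0"

```text
clock: 6.15
tool_pos: [0.4903, -0.1589, 0.0084]
tool_rot: [0.74, 0.673, 0.0, 0.0]
wrist_force: [-0.5, 0.7, -6.4]
finger_gap: 0.0485
finger_force: 63.3
```

```bash
python3 - <<'E'
from h import *
o=manip.get_obs();R=Ro.from_quat(o["tool_rot"]).as_matrix();print(o["tool_pos"],np.degrees(np.arctan2(R[1,1],R[0,1])),o["wrist_force"],o["joint_pos"])
im,d=manip.get_image("wrist");cv2.imwrite("pics/w2.png",im)
c=manip.camera_model("wrist");hsv=cv2.cvtColor(im,cv2.COLOR_BGR2HSV)
E
```

```text
[ 0.49032645 -0.15888287  0.0083888 ] -5.442587964559213 [-0.46366541  0.66011987 -6.42483905] [-0.305546    0.68860745  0.70902218  2.04349098 -0.72426755  0.67455228
  0.78902588]
```

View pics/w2.png

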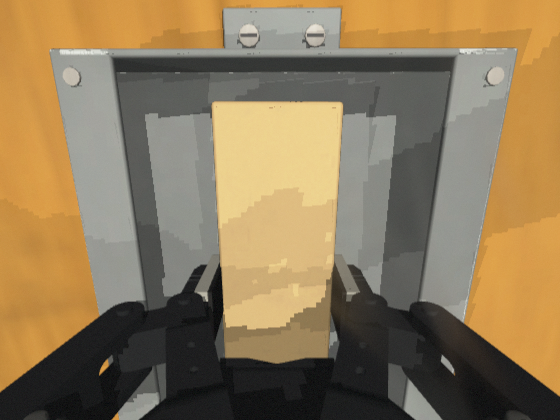

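The stone is straight in the tray, its edges at px 213–342 parallel to the tray walls at 118–452. Next I lift it.

Emit:
jog_arm --pt "1 0 0 0 0 0 0" --pt "1 0 0 -0.005 0 0 0" --pt "1 0 0 -0.01 0 0 0" --pt "1 0 0 -0.015 0 0 0" --pt "1 0 0 -0.02 0 0 0" --pt "1 0 0 -0.02 0 0 0" --pt "1 0 0 -0.02 0 0 0" --pt "1 0 0 -0.015 0 0 0" --pt "1 0 0 -0.01 0 0 0" --pt "1 0 0 -0.005 0 0 0" --pt "1 0 0 0 0 0 -0.05" --pt "1 0 0 0 0 0 -0.05" --pt "1 0 0 0 0 0 -0.05" --pt "1 0 0 0 0 0 -0.055" --pt "1 0 0 0 0 0 0" --squeeze 90

```text
clock: 7.45
tool_pos: [0.49, -0.1588, 0.1281]
tool_rot: [0.667, 0.745, -0.0, -0.0]
wrist_force: [-0.7, 0.4, -6.6]
finger_gap: 0.0479
finger_force: 100.4
```

```bash
python3 - <<'E'
from h import *
o=manip.get_obs();R=Ro.from_quat(o["tool_rot"]).as_matrix();p=o["tool_pos"];print(p,np.degrees(np.arctan2(R[1,1],R[0,1])),o["wrist_force"],o["finger_gap"])
im,d=manip.get_image("side");cv2.imwrite("pics/s2.png",im[60:360])
print("tool shift",R.T@(np.array([.5304,.1711,p[2]])-p))
c=manip.camera_model("side")
E
```

```text
[ 0.4899713  -0.15883168  0.12813186] 6.397885510673155 [-0.73434118  0.352373   -6.57584377] 0.047932098840562314
tool shift [3.23371811e-01 7.69419304e-02 5.29689187e-05]
```

View pics/s2.png

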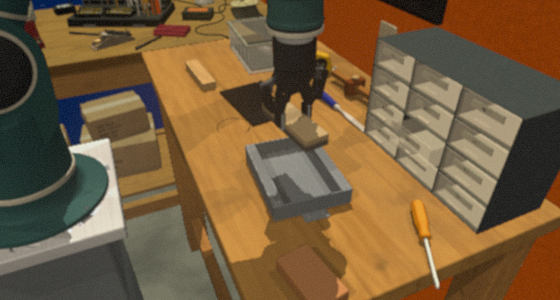

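The stone is held level above the empty tray, around px (300,128). Now I carry it to the mat.

Emit:
jog_arm --pt "1 0.008 0.0019 0 0 0 0" --pt "1 0.016 0.0038 0 0 0 0" --pt "1 0.022 0.0053 0 0 0 0" --pt "1 0.022 0.0053 0 0 0 0" --pt "1 0.022 0.0053 0 0 0 0" --pt "1 0.022 0.0053 0 0 0 0" --pt "1 0.022 0.0053 0 0 0 0" --pt "1 0.022 0.0053 0 0 0 0" --pt "1 0.022 0.0053 0 0 0 0" --pt "1 0.022 0.0053 0 0 0 0" --pt "1 0.022 0.0053 0 0 0 0" --pt "1 0.022 0.0053 0 0 0 0" --pt "1 0.022 0.0053 0 0 0 0" --pt "1 0.022 0.0053 0 0 0 0" --pt "1 0.02 0.0042 0 0 0 0" --pt "1 0.012 0.0028 0 0 0 0" --pt "1 0.004 0.001 0 0 0 0" --pt "1 0 0 0 0 0 0" --pt "1 0 0 0 0 0 0"

```text
clock: 9.08
tool_pos: [0.5317, 0.1707, 0.1282]
tool_rot: [0.668, 0.744, -0.0, 0.0]
wrist_force: [0.2, -0.6, -5.7]
finger_gap: 0.0478
finger_force: 100.4
```

Emit:
jog_arm --pt "1 0 0 0.01 0 0 0" --pt "1 0 0 0.02 0 0 0" --pt "1 0 0 0.02 0 0 0" --pt "1 0 0 0.02 0 0 0" --pt "1 0 0 0.015 0 0 0" --pt "1 0 0 0.01 0 0 0" --pt "1 0 0 0.01 0 0 0" --pt "1 0 0 0.005 0 0 0" --pt "1 0 0 0 0 0 0" --pt "1 0 0 0 0 0 0"

```text
clock: 9.92
tool_pos: [0.5322, 0.1715, 0.0186]
tool_rot: [0.668, 0.745, 0.0, 0.0]
wrist_force: [0.0, -0.8, -6.3]
finger_gap: 0.0479
finger_force: 100.3
```

```bash
python3 - <<'E'
from h import *
o=manip.get_obs();R=Ro.from_quat(o["tool_rot"]).as_matrix();p=o["tool_pos"];print(p,np.degrees(np.arctan2(R[1,1],R[0,1])),o["wrist_force"],o["finger_gap"])
im,d=manip.get_image("wrist");cv2.imwrite("pics/w3.png",im)
E
```

```text
[0.53221367 0.17148452 0.01864568] 6.23247567322296 [ 0.044611   -0.78022875 -6.30186556] 0.04788364027132136
```

View pics/w3.png

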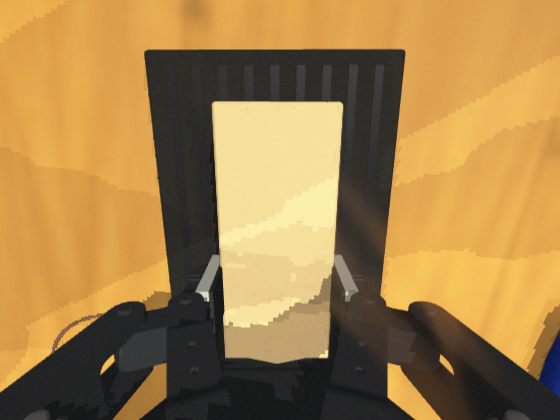

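The stone (px 213–342) is centred over the mat (px 147–405) and parallel to the ribs. I'll lower it slowly and watch the force.

Emit:
jog_arm --pt "1 0 -0.001 0.003 0 0 0" --pt "1 0 0 0.002 0 0 0" --pt "1 0 0 0.001 0 0 0" --pt "1 0 0 0 0 0 0" --pt "1 0 0 0 0 0 0"

```text
clock: 10.38
tool_pos: [0.5309, 0.1715, 0.0123]
tool_rot: [0.668, 0.745, -0.0, 0.0]
wrist_force: [-0.1, 0.1, -6.7]
finger_gap: 0.0479
finger_force: 100.4
```

Emit:
jog_arm --pt "1 0 0 0.001 0 0 0" --pt "1 0 0 0 0 0 0" --pt "1 0 0 0 0 0 0"

```text
clock: 10.63
tool_pos: [0.5309, 0.1714, 0.0113]
tool_rot: [0.668, 0.745, -0.0, 0.0]
wrist_force: [-0.0, 0.3, -7.1]
finger_gap: 0.0481
finger_force: 100.6
```

Emit:
jog_arm --pt "1 0 0 0.001 0 0 0" --pt "1 0 0 0 0 0 0" --pt "1 0 0 0 0 0 0"

```text
clock: 10.88
tool_pos: [0.531, 0.1715, 0.0112]
tool_rot: [0.668, 0.745, 0.0, -0.0]
wrist_force: [-8.9, -0.1, 16.8]
finger_gap: 0.0481
finger_force: 103.3
```

It has touched down. Next I release and retreat.

Emit:
jog_arm --pt "1 0 0 -0.0007 0 0 0" --pt "0.3 0 0 0 0 0 0" --pt "0.2 0 0 0 0 0 0" --pt "0.1 0 0 0 0 0 0" --pt "0.1 0 0 0 0 0 0" --pt "0.1 0 0 0 0 0 0" --pt "0.1 0 0 -0.005 0 0 0" --pt "0.1 0 0 -0.01 0 0 0" --pt "0.1 0 0 -0.02 0 0 0" --pt "0.1 0 0 -0.03 0 0 0" --pt "0.1 0 0 -0.03 0 0 0" --pt "0.1 0 0 -0.03 0 0 0" --pt "0.1 0 0 -0.03 0 0 0" --pt "0.1 0 0 -0.03 0 0 0" --pt "0.1 0 0 0 0 0 0" --pt "0.1 0 0 0 0 0 0" --squeeze 30

```text
clock: 12.22
tool_pos: [0.5315, 0.1717, 0.1981]
tool_rot: [0.668, 0.745, 0.002, 0.0]
wrist_force: [-0.4, 0.5, 0.3]
finger_gap: 0.0769
finger_force: 0.0
```

```bash
python3 - <<'E'
from h import *
o=manip.get_obs();c=manip.camera_model("wrist");im,d=manip.get_image("wrist");cv2.imwrite("pics/w4.png",im)
print(o["clock"],o["tool_pos"],o["wrist_force"],o["finger_gap"])
hsv=cv2.cvtColor(im,cv2.COLOR_BGR2HSV)
dark=((hsv[...,2]<75)).astype(np.uint8)*255
q=proj(c,[.5304,.1711,.031])[0];print(q)
m=((hsv[...,1]>40)&(hsv[...,2]>110)).astype(np.uint8)*255
n=cv2.connectedComponents(m)[1];k=(n==n[int(q[1]),int(q[0])]).astype(np.uint8)
k=max(cv2.findContours(k,cv2.RETR_EXTERNAL,cv2.CHAIN_APPROX_NONE)[0],key=len)[:,0]
print("stone",*rect(ray(c,k,.031)))
E
```

```text
12.2167 [0.53147302 0.17172735 0.19809241] [-0.36185331  0.4618313   0.29950275] 0.07694220763885672
[276.38249474 194.88575897]
stone [0.52954211 0.17156142] 158.73666381835938 49.64603042602539 -83.92737913131714
```

View pics/w4.png

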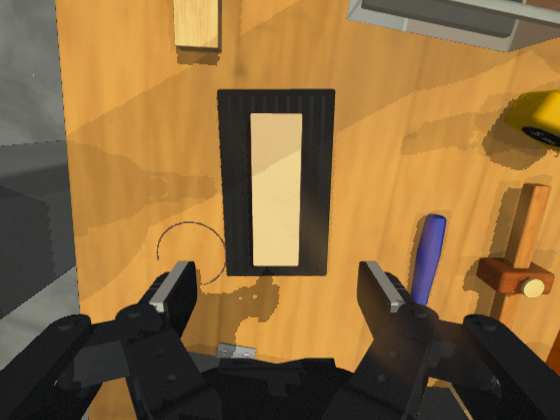

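The stone lies at px (250–302, 113–268), centred and straight on the mat (218–335, 90–275), flat and released. It measures about 1 mm off the mat's centre and 0.2° off its length.

```bash
python3 -c "
from bench import manip
print(manip.hand_in())"
```

```text
the job is handed in; nothing more can be done
None
```

The stone was turned straight in the tray, lifted out and laid flat on the mat, about 1 mm off centre and 0.2° off its length; the arm never went near the sanding block, and the job was handed in at about 12.3 s with no verdict returned.

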